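Bleed the bench air receiver

TASK

The small air receiver on the bench must be emptied before its fittings are changed. Unscrew the little knurled lock nut on its bleed valve, anticlockwise, all the way up to its stop; then press the freed valve pin down until the gauge needle has come back to zero. The pin is thin and bends under a hard push, so press no harder than its springs ask; at the end let go of everything, with the nut still up and the things standing around left where they are.

Things in the scene. Friction and masses are not known exactly. Their poses are not given: they have to be found in the camera images.
- receiver: air receiver: a lying grey steel tank (76 mm diameter, 150 mm long) strapped to a wooden board 110 x 170 x 12 mm, fixed to the bench. Origin: centre of the board's underside, z up, tank axis along y. On a riser on the tank stands an aluminium block (28 x 62 mm) with the bleed valve towards -y, a round 45 mm gauge facing -x and a coupling plug to y 58 mm. The valve is the tallest part.
- valve_axis (a point): point on the tank's top, 96 mm above the receiver's origin, straight below the bleed valve. The riser is screwed in more or less far, so all heights of the valve above this point differ by up to 8 mm: narrow valve stem (10 mm thick) from 35-43 mm up to 50-58 mm, wider brass and the gauge lie below that; lock nut on the stem's top; pin's top end at 69-77 mm. Only touch tells exactly.
- lock_nut (a joint): turn of the knurled steel lock nut (13 mm diameter, 9 mm tall, axis vertical) in rad: 0 screwed down on the stem (it starts within half a radian of that), growing anticlockwise seen from above, 5.0 at its upper stop. It rides on the pin's thread and rises 0.8 mm per radian, 4 mm in all. Stiff friction (0.03 N m) keeps it where it is left.
- valve_pin (a joint): how far the steel valve pin (6 mm thick; 10 mm stand out above the nut when that is down, 6 mm when it is up) is pressed down, m: 0 up, at most 0.0032 (solid stop). Spring: 3 N at first, 0.9 N more per mm. The first 2 mm are free play; there the force steps up by 2 N, then the valve opens; about 7.5 N at the stop. The nut moves with the pin, which can go down only as far as the nut is up.
- gauge_needle (a joint): gauge needle, rad clockwise from zero (zero is lower left; 4.6 full scale). While the valve is held open it falls by about 1 rad a second, else it stays where it is.
- spool_black: spool of black thread, 42 mm diameter, 60 mm tall, beside the receiver; origin under its centre. To be left alone.
- heel_rubber: black rubber heel piece 74 x 74 x 9 mm lying behind the receiver; origin under its centre. To be left alone.
- spool_white: spool of white thread, 42 mm diameter, 55 mm tall; origin under its centre. To be left alone.

How it is judged:
On the way, in this order (a step that is already met when the one before it is completed fails the run):
1. the lock nut is screwed up to its stop (value of joint lock_nut above 4.7 rad), for 0.2 s.
2. the pin has been held down until the gauge reads zero (value of joint gauge_needle below 0.1 rad), for 0.2 s.
At the end, for the whole second after the job is handed in: the gauge needle is within 0.1 rad of zero, the lock nut is still up (turned at least 4.5 rad) and the valve pin has sprung back up (within 0.6 mm) (value of joint gauge_needle below 0.1 rad and value of joint lock_nut above 4.5 rad and value of joint valve_pin below 0.0006 m); the robot touches nothing.
It fails at once if the valve pin is pushed with more than 12 N (it bends) (contact force between anything else and pin_tip_c0 above 12 N).
It fails at once if a thing standing around is shifted by more than 15 mm (distance of any of spool_black, heel_rubber, spool_white from where it was at the start of the episode above 0.015 m).
It also fails if it takes over 72 s, if anything falls off the work surface, if the arm or the gripper's body presses on something with over 40 N, if the wrist force passes 120 N, or if a joint passes its speed limit or range.

ROBOT

A 7-joint arm with a two-finger parallel gripper is mounted at the origin on a cart in front of the work surface, level with it; the furniture and walls round the work are solid. World frame = base frame: x ahead of the robot, y to its left, z up, the work surface at z = 0. Lengths are in m, angles in rad, forces in N, time in s.
With the tool pointing down it reaches from about 0.425 to 0.825 m from the base axis. Payload 3.6 kg.
Tool frame: the origin (TCP) lies midway between the tips of the shut fingers; the grasp point (between the pads) lies grasp_offset behind it (grasp_offset is the distance from the TCP to the grasp point, in m); z points along the fingers, y is the direction in which the jaws open and shut (so a half turn about z gives the same grasp; the last joint's range is limited). The gripper opens to 85 mm and grips with 20 to 120 N. Pads are 22 mm wide; open, the fingers measure 114 mm over their backs; the gripper's body (76 mm by 85 mm) begins 54 mm behind the grasp point. The pads swing forward as they close: fully open they stand 13 mm farther back than shut.
Start: joints at [-1.157, 0.615, -0.013, 1.423, 0.008, 1.103, -0.04], TCP at [0.277, 0.588, 0.231] pointing down, gripper open.
Joint ranges: [-3.12, 3.12], [-0.3, 2.06], [-1.34, 1.32], [0.26, 2.42], [-1.36, 4.5], [0.01, 1.98], [-2.84, 2.84]. Speed limits (rad/s): [2.79, 2.79, 3.14, 3.14, 3.14, 3.14, 3.14].

INTERFACE

Orientations are given as a rotation vector (axis times angle).
In Python, from bench import state, get_image, hand_in, boxes_of, grasp_offset gives the robot as it stands.
- The arm moves only by the shell command python3 -m handwheel 'ROWS' [FORCE]. ROWS is text: rows parted by semicolons, each of 7 numbers parted by spaces: the shift along the tool's x, y, z in m, then the turn, a rotation vector about the tool's x, y, z in rad, then the opening in per cent of the stroke, from 0 (shut) to 100 (fully open). In form: x y z ax ay az gripper; .... A call has 1 to 8 rows; each row is the pose to reach, as a shift and turn from the pose commanded when the call began, along the tool's axes at that moment; what a row does not reach only later rows make up. A row lasts 1/8 s, in which the tool goes at most 62.5 mm and 10.7 degrees, less where a joint would pass 70% of its speed; a pose out of reach is approached as far as the arm can. A call with a gripper value outside its range is refused whole. The fingers move at their own pace and stop on an object; FORCE is the grip in N (left out, the last holds). Time passes only in rows, so rows that repeat a pose let the fingers close. It gives the time, the measured TCP pose, the force and the opening at its end, in the units of the state.
- state(): the state, without advancing time (a new reading comes with each control period).
- get_image(name): name is "side" or "top"; returns a dict with "img" (420x560x3 uint8, red, green, blue), "fx", "fy", "cx", "cy" (pixels), "k1" (the pictures are not rectified: a ray, as slopes to the right and down, at radius r is drawn at 1 + k1 r^2 times it, then the intrinsics apply), "extrinsics" (4x4, takes a point from camera to world coordinates). Camera axes: x right, y down, z forward; pixel columns grow to the right and rows downward; lengths in m; the calibration is good to about 2 mm. A picture is of the moment at which its call begins. There is no depth.
- hand_in(): hands the job in, once; it reports no verdict.
Trained networks look in a picture, given as the dict that the camera call returned (one of the last four; its "shot" number tells which), for a name from the list of things; names that differ only in an ending like _2 or _b are one class to them, and where a whole thing is asked for, a point or a joint stands for the part that bears it (a point fixed in the world has none). Each returns a list of dicts, best first, with "p" (0 to 1); they miss things now and then, are a little off and sometimes report something else, mostly with a low value. They report only what shows in the picture. A call takes as long as a camera call.
- boxes_of(picture, label): "uv" ([column, row] in pixels, amid what is visible of it).
The state is a dict: "time_s": time; "joint_pos": joint angles; "qd": joint speeds; "tau": joint torques, N m; "ee_pos": TCP position; "tcp_rot": TCP orientation; "ft_force": force on the tool from outside, world axes, zero at the start; "wrist_torque": the same for the moment, N m; "gripper_width": finger opening in m.
Only numpy, scipy, OpenCV 4.12 (cv2) and the standard library are available. Lean on these libraries where they do the work, as an engineer would, in place of code of your own. Each camera call takes 0.05 s, during which the arm holds its last target.

## Working session

There is one attempt and no reset: what is moved stays moved. The work goes in short steps, Python scripts to look and compute and a shell command to move; the robot and the scene stay as the last step left them, time stands still between calls to the robot, and variables do not carry over. Pictures are saved under pics/ and viewed, and the job is handed in when it is done.

```bash
ls; mkdir -p pics; python3 - <<'E'
from bench import state,get_image,boxes_of,grasp_offset
import cv2
print(state(),grasp_offset)
for n in("side","top"):
    p=get_image(n)
    cv2.imwrite(f"pics/{n}0.png",p["img"][:,:,::-1])
    print(n,p["fx"],p["fy"],p["cx"],p["cy"],p["k1"],p["extrinsics"])
    for l in["receiver","lock_nut","valve_pin","gauge_needle","spool_black","heel_rubber","spool_white"]:
        print(l,boxes_of(p,l)[:2])
E
```

```text
pics
{'time_s': 0.0, 'joint_pos': array([-1.15749427,  0.6159282 , -0.0126213 ,  1.42490088,  0.00811046,
        1.10337993, -0.04041899]), 'qd': array([ 1.90824686e-04, -1.25385360e-03,  1.61815206e-03,  5.22074881e-04,
        9.84446366e-04,  2.67621716e-03, -2.21284422e-05]), 'tau': array([-1.10015869e-04, -4.69214487e+01,  2.59229969e-01, -1.71034545e+01,
        1.00392342e-02,  9.48201050e-03, -8.30008446e-06]), 'ee_pos': array([0.27641257, 0.58746022, 0.23013163]), 'tcp_rot': array([-0.68508549, -3.06545218,  0.00394728]), 'ft_force': array([0.45750709, 0.25167758, 0.08488853]), 'wrist_torque': array([-0.02854741,  0.04395355, -0.00464976]), 'gripper_width': 0.0852090055523461} 0.0187
side 460.4093613632609 460.4093613632609 281.2555423049801 213.7003361895474 -0.06376176180019853 [[-0.97597938 -0.13287827  0.17264882  0.40474583]
 [-0.21728546  0.65134858 -0.7270021   0.24812786]
 [-0.01585178 -0.74705314 -0.6645753   0.67092999]
 [ 0.          0.          0.          1.        ]]
receiver [{'uv': [312.6, 258.6], 'p': 0.74}, {'uv': [254.0, 245.9], 'p': 0.6}]
lock_nut []
valve_pin [{'uv': [318.5, 191.6], 'p': 0.46}]
gauge_needle []
spool_black [{'uv': [313.3, 194.1], 'p': 0.68}, {'uv': [322.2, 190.1], 'p': 0.53}]
heel_rubber [{'uv': [252.9, 248.8], 'p': 0.89}]
spool_white []
top 409.82979891269497 409.82979891269497 279.518651325597 208.7644056238506 0.008466152151578778 [[-2.95577672e-02 -9.76905778e-01  2.11616256e-01  4.00953287e-01]
 [-9.99562962e-01  2.89879346e-02 -5.79524704e-03 -3.63208469e-01]
 [-4.72907867e-04 -2.11695066e-01 -9.77335651e-01  9.50472593e-01]
 [ 0.00000000e+00  0.00000000e+00  0.00000000e+00  1.00000000e+00]]
receiver [{'uv': [287.5, 261.2], 'p': 0.72}]
lock_nut []
valve_pin [{'uv': [289.2, 248.2], 'p': 0.5}]
gauge_needle []
spool_black [{'uv': [343.3, 251.6], 'p': 0.66}]
heel_rubber [{'uv': [283.0, 207.1], 'p': 0.59}]
spool_white [{'uv': [212.4, 180.4], 'p': 0.8}]
```

View pics/side0.png

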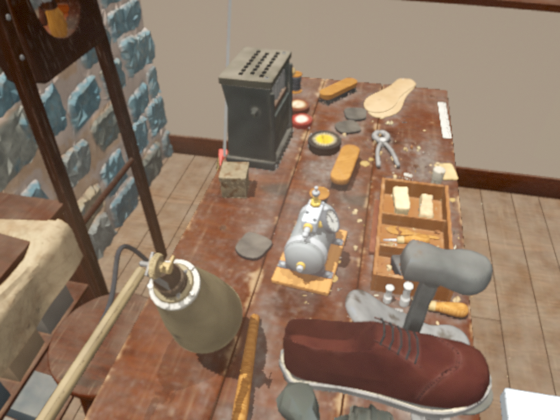

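View pics/top0.png

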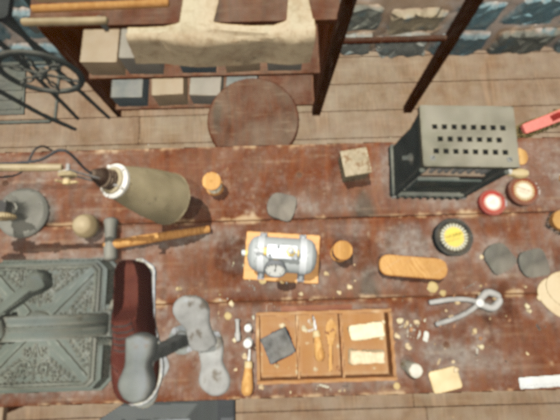

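```bash
python3 - <<'E'
import cv2
a=cv2.imread("pics/side0.png");b=cv2.imread("pics/top0.png")
cv2.imwrite("pics/side0z.png",cv2.resize(a[140:320,210:400],None,fx=4,fy=4,interpolation=2)[:600,:])
cv2.imwrite("pics/top0z.png",cv2.resize(b[190:330,220:380],None,fx=4.2,fy=4.2,interpolation=2))
E
```

```text
(no output)
```

View pics/side0z.png

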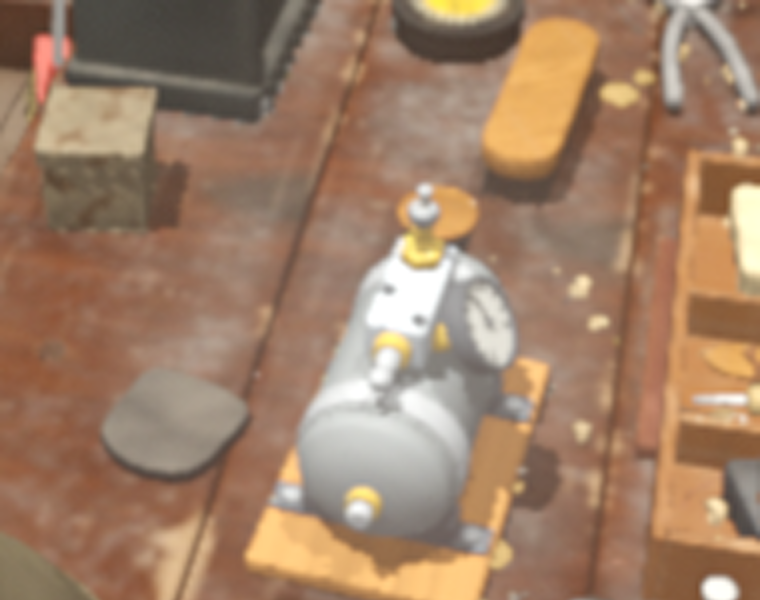

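View pics/top0z.png

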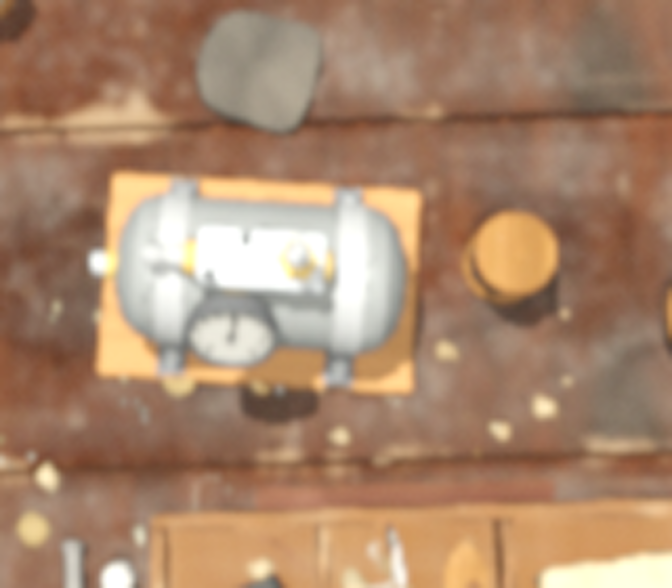

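The side view shows the pin tip near (316,187) and the nut near (316,192). The top view shows the pin near (291,250). Orange board corners are visible in the top view, and the receiver is nearly aligned with the world. I'll triangulate next.

```bash
cat > h.py <<'E'
import numpy as np, cv2
def ray(p,uv):
    K=np.array([[p["fx"],0,p["cx"]],[0,p["fy"],p["cy"]],[0,0,1.]])
    s=cv2.undistortPoints(np.array([[uv]],float),K,np.array([p["k1"],0,0,0,0.]))[0,0]
    E=np.array(p["extrinsics"]); d=E[:3,:3]@np.array([s[0],s[1],1]); return E[:3,3],d/np.linalg.norm(d)
def tri(a,b):
    (o1,d1),(o2,d2)=a,b
    M=np.stack([d1,-d2],1); t=np.linalg.lstsq(M,o2-o1,rcond=None)[0]
    q1=o1+t[0]*d1;q2=o2+t[1]*d2; return (q1+q2)/2,np.linalg.norm(q1-q2)
def atz(r,z): o,d=r; return o+d*(z-o[2])/d[2]
def proj(p,X):
    E=np.array(p["extrinsics"]); c=E[:3,:3].T@(np.asarray(X,float)-E[:3,3]); s=c[:2]/c[2]
    s=s*(1+p["k1"]*s@s); return np.array([p["fx"]*s[0]+p["cx"],p["fy"]*s[1]+p["cy"]])
E
python3 - <<'E'
from h import *
from bench import *
T=get_image("top");S=get_image("side")
c=[atz(ray(T,(220+a/4.2,190+b/4.2)),.012) for a,b in[(112,173),(420,190),(412,392),(97,375)]]
c=np.array(c);print(c.round(4));print([np.linalg.norm(c[i]-c[i-1]).round(4) for i in range(4)])
cen=c.mean(0);yd=(c[0]-c[1]+c[3]-c[2])[:2];yaw=np.arctan2(-yd[0],yd[1]);print("cen",cen,"yaw",np.degrees(yaw))
for s in[(316,188),(315.8,192)]:
  print(tri(ray(T,(291.4,250.2)),ray(S,s)))
for z in(.165,.17,.175): print(z,atz(ray(T,(291.4,250.2)),z),atz(ray(S,(316,187.5)),z))
for n,p in(("top",T),("side",S)):
    im=p["img"][:,:,::-1].copy()
    u,v=(260,220) if n=="top" else (290,165)
    im=cv2.resize(im[v:v+60,u:u+70],None,fx=10,fy=10,interpolation=cv2.INTER_NEAREST); cv2.imwrite(f"pics/{n}1z.png",im)
# spools
for l in["spool_black","heel_rubber","spool_white"]:
    for n,p in(("t",T),("s",S)): 
        for d in boxes_of(p,l)[:2]: print(l,n,d,atz(ray(p,d["uv"]),.03))
E
```

```text
[[ 0.5533 -0.2912  0.012 ]
 [ 0.5388 -0.4604  0.012 ]
 [ 0.4297 -0.4506  0.012 ]
 [ 0.4437 -0.2817  0.012 ]]
[np.float64(0.11), np.float64(0.1699), np.float64(0.1095), np.float64(0.1694)]
cen [ 0.4913948  -0.37097352  0.012     ] yaw -4.813021936874784
(array([ 0.49049991, -0.38831317,  0.16152289]), np.float64(0.0021377328168798097))
(array([ 0.49106903, -0.38863326,  0.1521705 ]), np.float64(0.0011832446418904262))
0.165 [ 0.48903564 -0.38824941  0.165     ] [ 0.49121755 -0.38546277  0.165     ]
0.17 [ 0.48847494 -0.38809001  0.17      ] [ 0.49036296 -0.37920113  0.17      ]
0.175 [ 0.48791425 -0.38793061  0.175     ] [ 0.48950838 -0.37293949  0.175     ]
spool_black t {'uv': [342.4, 250.6], 'p': 0.6} [ 0.49989889 -0.50709046  0.03      ]
spool_black s {'uv': [319.9, 191.5], 'p': 0.7} [ 0.50354377 -0.54219541  0.03      ]
heel_rubber t {'uv': [281.4, 206.6], 'p': 0.82} [ 0.60522186 -0.37314365  0.03      ]
heel_rubber s {'uv': [250.6, 243.9], 'p': 0.59} [ 0.61068246 -0.35433146  0.03      ]
spool_white t {'uv': [211.1, 184.2], 'p': 0.81} [ 0.66346434 -0.21119677  0.03      ]
spool_white t {'uv': [281.8, 205.0], 'p': 0.46} [ 0.60896676 -0.37417951  0.03      ]
```

View pics/side1z.png

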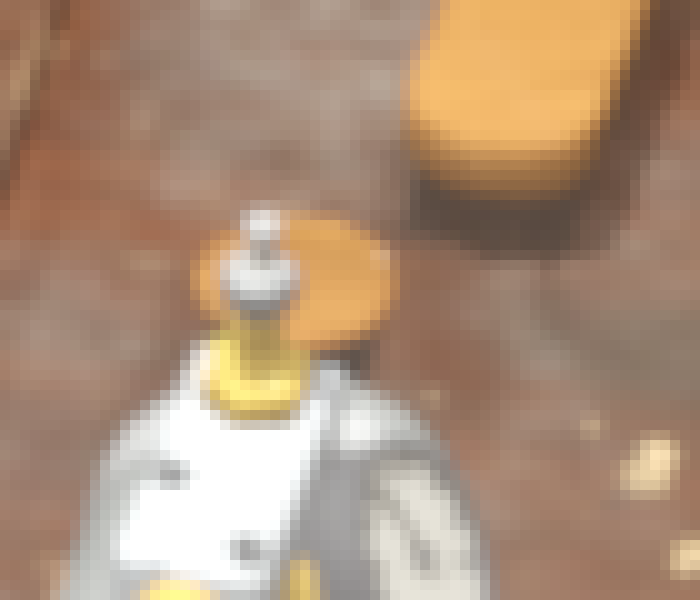

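View pics/top1z.png

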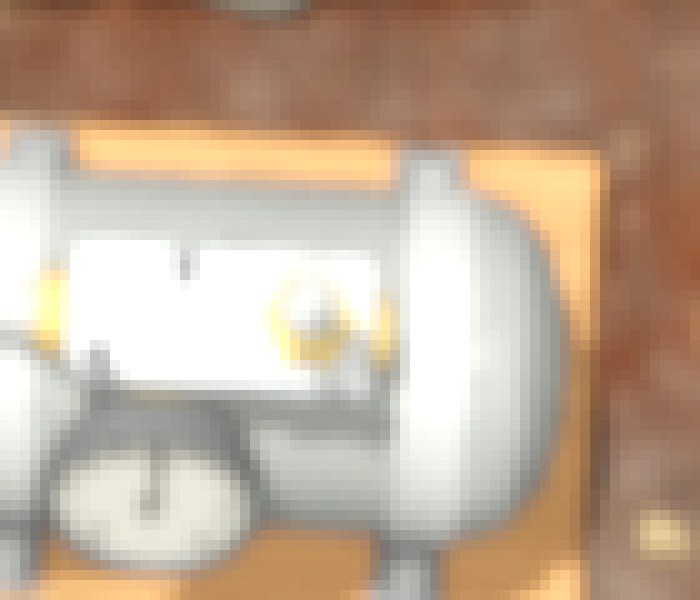

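```bash
python3 - <<'E'
from h import *
from bench import *
T=get_image("top");S=get_image("side")
for n,t,s in[("canrim",(118,180),(176,284)),("canhandle",(98,180),(162,265)),("shoe heel end",(135,385),(300,395)),("shoetoe?",(135,270),(470,400)),("hammer",(20,205),(300,400)),("oven corner",(520,110),(290,60)),("iron",(190,305),(400,260))]:
    print(n,tri(ray(T,t),ray(S,s)))
print([ (l,boxes_of(T,l)) for l in("spool_black","spool_white","heel_rubber")])
s=state();from scipy.spatial.transform import Rotation as R
print(R.from_rotvec(s["tcp_rot"]).as_matrix().round(3))
E
```

```text
canrim (array([ 0.61725175, -0.07659208,  0.23467162]), np.float64(0.0013467423210801112))
canhandle (array([ 0.61057477, -0.06076641,  0.28530955]), np.float64(0.013660066449279733))
shoe heel end (array([ 0.35042426, -0.05737337,  0.12683845]), np.float64(0.21060089705663795))
shoetoe? (array([ 0.36140877, -0.05688725,  0.19087539]), np.float64(0.21113321394459666))
hammer (array([0.49660005, 0.05583355, 0.3012112 ]), np.float64(0.12540096513990306))
oven corner (array([ 0.67531068, -0.81333007,  0.23073022]), np.float64(0.10669216601269849))
iron (array([ 0.36956301, -0.2018584 ,  0.20583155]), np.float64(0.04686959850029236))
[('spool_black', [{'uv': [339.7, 249.8], 'p': 0.62}]), ('spool_white', [{'uv': [212.7, 181.8], 'p': 0.93}]), ('heel_rubber', [{'uv': [284.6, 205.1], 'p': 0.58}])]
[[-0.905  0.426 -0.   ]
 [ 0.426  0.905 -0.   ]
 [ 0.    -0.    -1.   ]]
```

```bash
python3 -m handwheel '0 0 -0.055 0 0 0.18 100; 0 0 -0.11 0 0 0.36 100; 0 0 -0.165 0 0 0.54 100; 0 0 -0.22 0 0 0.72 100; -0.06 -0.012 -0.22 0 0 0.9 100; -0.115 -0.028 -0.22 0 0 1.08 100; -0.17 -0.052 -0.22 0 0 1.26 100; -0.22 -0.072 -0.22 0 0 1.44 100'
cat >> h.py <<'E'
from scipy.spatial.transform import Rotation as R
def plan(targets):
    from bench import state
    s=state(); M=R.from_rotvec(s["tcp_rot"]).as_matrix()
    print("pos",s["ee_pos"].round(4),"q",s["joint_pos"].round(3),"t",s["time_s"],"tilt z",M[:,2].round(4),"yaw",np.arctan2(M[1,1],M[0,1]).round(3),"ft",s["ft_force"].round(2),"wt",s["wrist_torque"].round(3),"w",round(s["gripper_width"],4))
    for t in targets: print(t,(M.T@(np.array(t)-s["ee_pos"])).round(4))
E
python3 -c "
from h import *
plan([(.62*np.cos(a),.62*np.sin(a),.45) for a in np.radians([38,32.5,27,21.5,16,10.5,5,-.5,-6])])"
```

```text
time_s: 2.45
ee_pos: [0.4465, 0.4274, 0.4516]
tcp_rot: [2.543, 1.844, 0.001]
ft_force: [-0.4, -0.1, 0.1]
gripper_width: 0.0855
pos [0.4465 0.4274 0.4516] q [-0.997  0.477  0.378  1.091 -0.17   1.602 -0.979] t 2.45 tilt z [ 5.e-04  1.e-04 -1.e+00] yaw -0.316 ft [-0.36 -0.06  0.11] wt [-0.006 -0.074 -0.021] w 0.0855
(np.float64(0.4885666672361676), np.float64(0.38171011470190813), 0.45) [-0.0303  0.0542  0.0016]
(np.float64(0.5229026964039891), np.float64(0.3331257571750308), 0.45) [-0.0659  0.1019  0.0016]
(np.float64(0.5524240449967881), np.float64(0.281474109838519), 0.45) [-0.1058  0.146   0.0016]
(np.float64(0.5768588921488552), np.float64(0.22723076056906433), 0.45) [-0.1498  0.1861  0.0016]
(np.float64(0.5959822514817578), np.float64(0.17089516060653948), 0.45) [-0.1974  0.2217  0.0016]
(np.float64(0.6096180426896518), np.float64(0.11298602580513144), 0.45) [-0.2482  0.2527  0.0016]
(np.float64(0.6176407128168823), np.float64(0.05403656050354806), 0.45) [-0.3017  0.2786  0.0016]
(np.float64(0.6199763922997862), np.float64(-0.00541045200899184), 0.45) [-0.3575  0.2993  0.0016]
(np.float64(0.6166035751283294), np.float64(-0.06480764722594515), 0.45) [-0.415   0.3145  0.0016]
```

```bash
python3 -m handwheel '-0.03 0.054 0 0 0 0.17 100; -0.066 0.102 0 0 0 0.34 100; -0.106 0.146 0 0 0 0.51 100; -0.15 0.186 0 0 0 0.68 100; -0.197 0.222 0 0 0 0.85 100; -0.248 0.253 0 0 0 1.02 100; -0.302 0.279 0 0 0 1.19 100; -0.357 0.299 0 0 0 1.36 100'
python3 -c "
from h import *
plan([(.62*np.cos(a),.62*np.sin(a),.45) for a in np.radians([-1,-6.5,-12,-17.5,-23,-28.5,-34,-39])])"
```

```text
time_s: 3.45
ee_pos: [0.6216, -0.0034, 0.451]
tcp_rot: [-3.137, 0.162, 0.0]
ft_force: [0.7, -0.1, -0.6]
gripper_width: 0.0851
pos [ 0.6216 -0.0034  0.451 ] q [-0.392  0.535  0.736  1.086 -0.35   1.638 -1.428] t 3.45 tilt z [-1.e-04  0.e+00 -1.e+00] yaw -1.674 ft [ 0.68 -0.06 -0.6 ] wt [ 0.009 -0.074 -0.007] w 0.0851
(np.float64(0.6199055709969625), np.float64(-0.010820491991115778), 0.45) [-0.0009  0.0076  0.001 ]
(np.float64(0.6160145505194842), np.float64(-0.07018599253610217), 0.45) [0.0013 0.067  0.001 ]
(np.float64(0.6064515124549595), np.float64(-0.12890524830701078), 0.45) [-0.0022  0.1264  0.001 ]
(np.float64(0.5913045094639007), np.float64(-0.18643759569264934), 0.45) [-0.0113  0.1852  0.001 ]
(np.float64(0.570713009140513), np.float64(-0.24225329966334974), 0.45) [-0.026   0.2428  0.001 ]
(np.float64(0.5448666098504186), np.float64(-0.2958384313609572), 0.45) [-0.0462  0.2988  0.001 ]
(np.float64(0.5140032949841258), np.float64(-0.3466996001518631), 0.45) [-0.0716  0.3526  0.001 ]
(np.float64(0.48183049610332196), np.float64(-0.39017864245089917), 0.45) [-0.0992  0.3991  0.001 ]
```

```bash
python3 -m handwheel '0 0.06 0 0 0 0.1 100; -0.002 0.12 0 0 0 0.2 100; -0.011 0.18 0 0 0 0.3 100; -0.026 0.24 0 0 0 0.4 100; -0.046 0.298 0 0 0 0.5 100; -0.07 0.352 0 0 0 0.6 100; -0.091 0.396 0 0 0 0.7 100; -0.091 0.396 0 0 0 0.8 100'
python3 -c "
from h import *
plan([(.4898,-.3875,.45)])"
```

```text
time_s: 4.45
ee_pos: [0.4875, -0.3913, 0.4517]
tcp_rot: [2.819, -1.382, -0.001]
ft_force: [0.7, 1.1, 0.1]
gripper_width: 0.0854
pos [ 0.4875 -0.3913  0.4517] q [ 0.212  0.584  0.925  1.075 -0.457  1.675 -1.486] t 4.45 tilt z [-0.0017 -0.0019 -1.    ] yaw -2.482 ft [0.69 1.05 0.14] wt [ 0.066 -0.03  -0.028] w 0.0854
(0.4898, -0.3875, 0.45) [-0.0016 -0.0042  0.0017]
```

```bash
python3 -m handwheel '-0.001 -0.002 0.06 0 0 0 50; -0.0016 -0.004 0.12 0 0 0 50; -0.0016 -0.0042 0.18 0 0 0 50; -0.0016 -0.0042 0.23 0 0 0 50; -0.0016 -0.0042 0.247 0 0 0 50; -0.0016 -0.0042 0.247 0 0 0 50; -0.0016 -0.0042 0.247 0 0 0 50'
python3 - <<'E'
from h import *
from bench import *
plan([(.4898,-.3875,.147)])
M=R.from_rotvec(state()["tcp_rot"]).as_matrix(); tcp=state()["ee_pos"]
for n in("top","side"):
    p=get_image(n); print(proj(p,tcp))
    q=proj(p,tcp).astype(int)
    u,v=q[0]-50,q[1]-40
    im=cv2.resize(p["img"][v:v+80,u:u+100,::-1],None,fx=7,fy=7,interpolation=2); cv2.imwrite(f"pics/{n}2.png",im)
E
```

```text
time_s: 5.32
ee_pos: [0.4951, -0.3846, 0.2069]
tcp_rot: [2.828, -1.363, 0.007]
ft_force: [-0.9, -0.2, -0.3]
gripper_width: 0.0424
pos [ 0.4951 -0.3846  0.2069] q [ 0.168  0.726  0.839  1.548 -0.579  1.125 -1.335] t 5.325 tilt z [ 0.0032 -0.0035 -1.    ] yaw -2.469 ft [-0.88 -0.2  -0.28] wt [ 0.037 -0.031 -0.028] w 0.0424
(0.4898, -0.3875, 0.147) [-0.0013  0.006   0.0599]
[289.90016064 244.33565102]
[314.48688933 168.25768879]
```

View pics/top2.png

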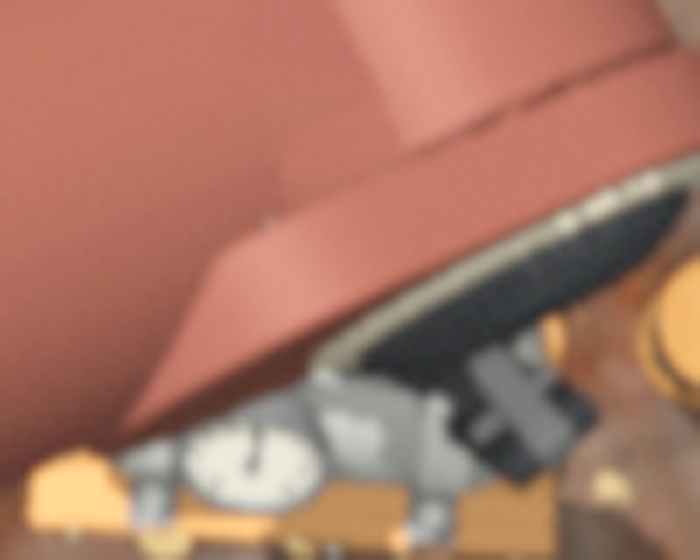

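View pics/side2.png

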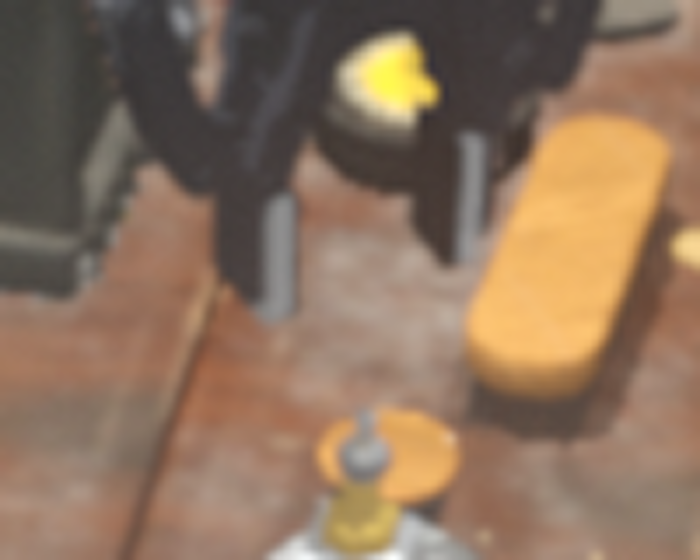

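```bash
python3 -m handwheel '-0.0013 0.006 0.0 0 0 0 50; -0.0013 0.006 0.0 0 0 0 50;-0.0013 0.006 0.0 0 0 0 50'
python3 - <<'E'
from h import *
from bench import *
plan([(.4898,-.3875,.147)])
S=get_image("side");plan([(.4898,-.3875,.147)])
s=state();M=R.from_rotvec(s["tcp_rot"]).as_matrix()
for d in(-.021,.021):
  for b in(0,.005):
    print(d,b,proj(S,s["ee_pos"]+M[:,1]*d-M[:,2]*b))
q=proj(S,s["ee_pos"]).astype(int); u,v=q[0]-40,q[1]-30;print(u,v)
cv2.imwrite("pics/side3.png",cv2.resize(S["img"][v:v+70,u:u+80,::-1],None,fx=8,fy=8,interpolation=2))
E
```

```text
time_s: 5.8
ee_pos: [0.4888, -0.3858, 0.2045]
tcp_rot: [-2.83, 1.364, -0.0]
ft_force: [0.3, 0.7, -0.6]
gripper_width: 0.0424
pos [ 0.4888 -0.3858  0.2045] q [ 0.175  0.724  0.837  1.56  -0.578  1.12  -1.325] t 5.8 tilt z [ 3.e-04 -0.e+00 -1.e+00] yaw -2.469 ft [ 0.29  0.68 -0.57] wt [ 0.039  0.008 -0.026] w 0.0424
(0.4898, -0.3875, 0.147) [0.002  0.0003 0.0575]
pos [ 0.4889 -0.3857  0.2044] q [ 0.174  0.724  0.837  1.56  -0.578  1.12  -1.325] t 5.85 tilt z [ 2.e-04  1.e-04 -1.e+00] yaw -2.469 ft [-0.11  0.74  0.45] wt [-0.014 -0.076 -0.015] w 0.0428
(0.4898, -0.3875, 0.147) [0.002  0.0005 0.0574]
-0.021 0 [307.3093063  172.82875318]
-0.021 0.005 [307.37301041 170.43971451]
0.021 0 [328.76619854 166.18656295]
0.021 0.005 [328.91729239 163.81252515]
278 139
```

View pics/side3.png

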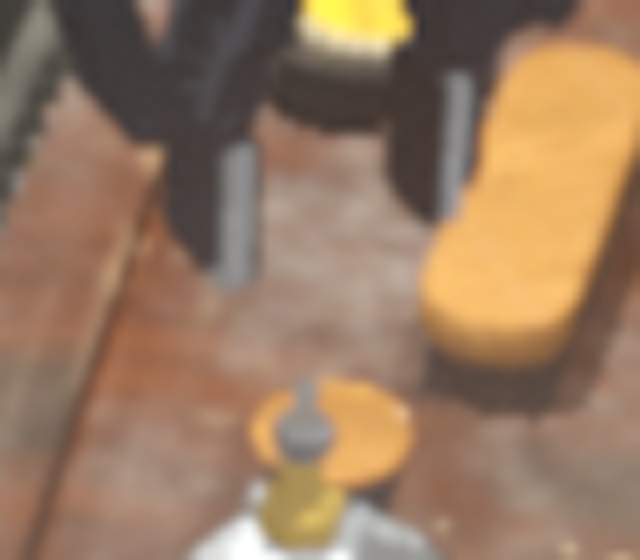

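```bash
python3 - <<'E'
from h import *
from bench import *
S=get_image("side")
s=state();M=R.from_rotvec(s["tcp_rot"]).as_matrix();print(M.round(3))
off=np.array([-.62,.78,0])*.011
for d in(-.0212,.0212):
  for b in(0,.005): print(d,b,proj(S,s["ee_pos"]+M[:,1]*d+off-M[:,2]*b))
for z in (.165,.168): print(proj(S,(.4898,-.3875,z)))
E
```

```text
[[ 0.623 -0.782  0.   ]
 [-0.782 -0.623  0.   ]
 [-0.    -0.    -1.   ]]
-0.0212 0 [310.28462116 176.42215831]
-0.0212 0.005 [310.361342   174.02480166]
0.0212 0 [332.09245474 169.5883062 ]
0.0212 0.005 [332.25864453 167.20585983]
[316.97963451 186.89624892]
[317.0396348  185.55949673]
```

```bash
python3 -m handwheel '0.0027 0 0.015 0 0 0 50; 0.0027 0 0.03 0 0 0 45; 0.0027 0 0.045 0 0 0 40; 0.0027 0 0.0595 0 0 0 35; 0.0027 0 0.0595 0 0 0 30; 0.0027 0 0.0595 0 0 0 26; 0.0027 0 0.0595 0 0 0 26' 20
python3 - <<'E'
from h import *
from bench import *
plan([(.4906,-.3878,.145)])
S=get_image("side");q=proj(S,state()["ee_pos"]).astype(int); u,v=q[0]-40,q[1]-40;print(u,v)
cv2.imwrite("pics/side4.png",cv2.resize(S["img"][v:v+70,u:u+80,::-1],None,fx=8,fy=8,interpolation=2))
E
```

```text
time_s: 6.78
ee_pos: [0.4908, -0.3883, 0.1456]
tcp_rot: [2.83, -1.364, 0.002]
ft_force: [0.2, 0.1, 1.5]
gripper_width: 0.0224
pos [ 0.4908 -0.3883  0.1456] q [ 0.199  0.787  0.791  1.616 -0.637  1.011 -1.277] t 6.775 tilt z [ 0.0011 -0.0012 -1.    ] yaw -2.469 ft [0.16 0.09 1.48] wt [ 0.    -0.001  0.008] w 0.0224
(0.4906, -0.3878, 0.145) [-0.0005 -0.0002  0.0006]
276 155
```

View pics/side4.png

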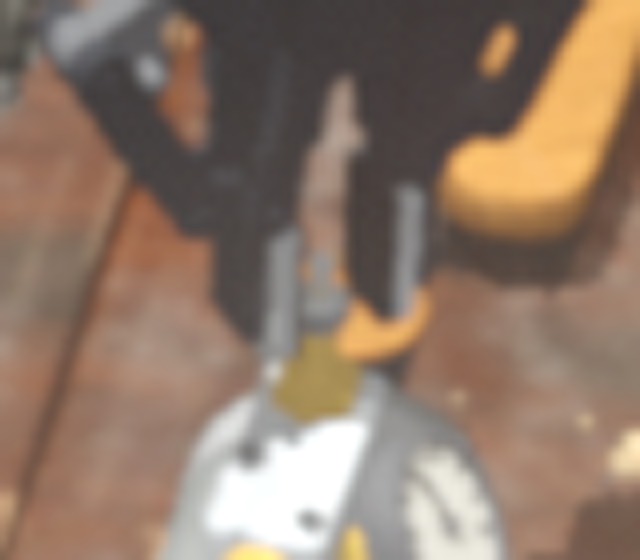

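The view shows the nut at about (316,192), between the pads. It's centred where the TCP projects, so I'll close.

```bash
python3 -m handwheel '0 0 0 0 0 0 20; 0 0 0 0 0 0 16; 0 0 0 0 0 0 12; 0 0 0 0 0 0 8; 0 0 0 0 0 0 8' 20
python3 -c "
from h import *
plan([])"
```

```text
time_s: 7.45
ee_pos: [0.4911, -0.3875, 0.1451]
tcp_rot: [-2.83, 1.363, -0.001]
ft_force: [1.6, 2.3, 2.4]
gripper_width: 0.0115
pos [ 0.4911 -0.3875  0.1451] q [ 0.199  0.788  0.79   1.616 -0.637  1.012 -1.277] t 7.45 tilt z [ 1.e-03  3.e-04 -1.e+00] yaw -2.468 ft [1.62 2.27 2.44] wt [ 0.317 -0.313 -0.056] w 0.0115
```

```bash
python3 -m handwheel '0 0 -0.0001 0 0 -0.17 8; 0 0 -0.0003 0 0 -0.34 8; 0 0 -0.0004 0 0 -0.51 8; 0 0 -0.0005 0 0 -0.68 8; 0 0 -0.0007 0 0 -0.85 8; 0 0 -0.0008 0 0 -1.02 8; 0 0 -0.0009 0 0 -1.19 8; 0 0 -0.0011 0 0 -1.36 8' 30
python3 -c "
from h import *
plan([(.4908,-.3878,.146)])"
```

```text
time_s: 8.45
ee_pos: [0.4913, -0.3868, 0.1462]
tcp_rot: [-3.055, -0.728, -0.002]
ft_force: [2.0, 2.7, 2.6]
gripper_width: 0.0107
pos [ 0.4913 -0.3868  0.1462] q [ 0.39   0.695  0.417  1.609 -0.337  0.91  -0.173] t 8.45 tilt z [ 0.0012  0.0014 -1.    ] yaw -1.103 ft [1.98 2.67 2.65] wt [ 0.605 -0.329 -0.05 ] w 0.0107
(0.4908, -0.3878, 0.146) [-0.0009  0.0007  0.0002]
```

```bash
python3 -m handwheel '0 0 -0.0001 0 0 -0.17 8; 0 0 -0.0003 0 0 -0.34 8; 0 0 -0.0004 0 0 -0.51 8; 0 0 -0.0005 0 0 -0.68 8; 0 0 -0.0007 0 0 -0.85 8; 0 0 -0.0008 0 0 -1.02 8; 0 0 -0.0009 0 0 -1.19 8; 0 0 -0.0011 0 0 -1.36 8' 30
python3 - <<'E'
from h import *
from bench import *
plan([(.4908,-.3878,.146)])
S=get_image("side");q=proj(S,state()["ee_pos"]).astype(int); u,v=q[0]-40,q[1]-40;print(u,v)
cv2.imwrite("pics/side5.png",cv2.resize(S["img"][v:v+70,u:u+80,::-1],None,fx=8,fy=8,interpolation=2))
E
```

```text
time_s: 9.45
ee_pos: [0.4906, -0.3865, 0.147]
tcp_rot: [-1.917, -2.487, -0.002]
ft_force: [0.6, 3.9, 2.7]
gripper_width: 0.011
pos [ 0.4906 -0.3865  0.147 ] q [ 0.614  0.661  0.032  1.601 -0.028  0.881  0.914] t 9.45 tilt z [-4.0e-04  2.1e-03 -1.0e+00] yaw 0.257 ft [0.59 3.94 2.68] wt [ 0.644 -0.066 -0.029] w 0.011
(0.4908, -0.3878, 0.146) [-0.0013 -0.0001  0.001 ]
276 155
```

View pics/side5.png

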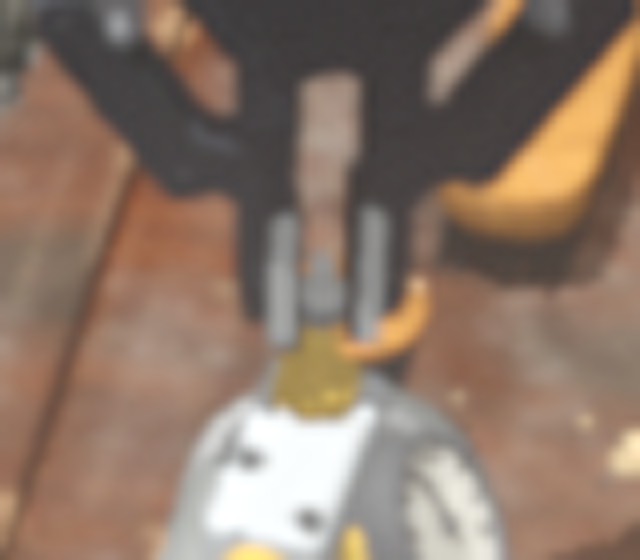

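```bash
python3 -m handwheel '0 0 -0.0001 0 0 -0.17 8; 0 0 -0.0003 0 0 -0.34 8; 0 0 -0.0004 0 0 -0.51 8; 0 0 -0.0005 0 0 -0.68 8; 0 0 -0.0007 0 0 -0.85 8; 0 0 -0.0008 0 0 -1.02 8; 0 0 -0.0009 0 0 -1.19 8; 0 0 -0.0011 0 0 -1.36 8' 30
python3 -c "
from h import *
plan([(.4908,-.3878,.146)])"
```

```text
time_s: 10.5
ee_pos: [0.4901, -0.3871, 0.148]
tcp_rot: [0.068, -3.14, -0.002]
ft_force: [-0.5, 2.4, 2.5]
gripper_width: 0.0112
pos [ 0.4901 -0.3871  0.148 ] q [ 0.838  0.682 -0.348  1.592  0.274  0.917  2.009] t 10.5 tilt z [-0.001   0.0012 -1.    ] yaw 1.614 ft [-0.54  2.35  2.45] wt [ 0.601  0.068 -0.028] w 0.0112
(0.4908, -0.3878, 0.146) [-0.0007 -0.0007  0.002 ]
```

```bash
python3 -m handwheel '0 0 -0.0001 0 0 -0.14 8; 0 0 -0.0002 0 0 -0.28 8; 0 0 -0.0004 0 0 -0.42 8; 0 0 -0.0005 0 0 -0.56 8; 0 0 -0.0006 0 0 -0.7 8; 0 0 -0.0006 0 0 -0.82 8; 0 0 -0.0006 0 0 -0.82 8' 30
python3 -c "
from h import *
plan([(.4908,-.3878,.146)])"
```

```text
time_s: 11.38
ee_pos: [0.4904, -0.3875, 0.1485]
tcp_rot: [-1.306, 2.857, 0.001]
ft_force: [0.7, 2.6, 1.8]
gripper_width: 0.0106
pos [ 0.4904 -0.3875  0.1485] q [ 0.962  0.721 -0.571  1.587  0.447  0.968  2.676] t 11.375 tilt z [ 0.     0.001 -1.   ] yaw 2.428 ft [0.65 2.62 1.8 ] wt [ 0.55  -0.12   0.014] w 0.0106
(0.4908, -0.3878, 0.146) [ 0.     -0.0005  0.0025]
```

```bash
python3 -m handwheel '0 0 0 0 0 0 20; 0 0 0 0 0 0 30; 0 0 0 0 0 0.17 30; 0 0 0 0 0 0.34 30; 0 0 0 0 0 0.51 30; 0 0 0 0 0 0.68 30; 0 0 0 0 0 0.85 30; 0 0 0 0 0 1.02 30' 20
python3 - <<'E'
from h import *
from bench import *
plan([(.4905,-.387,.147)])
S=get_image("side");q=proj(S,state()["ee_pos"]).astype(int); u,v=q[0]-40,q[1]-40;print(u,v)
cv2.imwrite("pics/side6.png",cv2.resize(S["img"][v:v+70,u:u+80,::-1],None,fx=8,fy=8,interpolation=2))
E
```

```text
time_s: 12.38
ee_pos: [0.49, -0.3885, 0.1485]
tcp_rot: [-0.262, -3.13, 0.001]
ft_force: [0.2, 0.2, 1.3]
gripper_width: 0.0258
pos [ 0.49   -0.3885  0.1485] q [ 0.806  0.675 -0.29   1.592  0.23   0.909  1.838] t 12.375 tilt z [-9.e-04 -8.e-04 -1.e+00] yaw 1.404 ft [0.16 0.19 1.33] wt [0.023 0.001 0.047] w 0.0258
(0.4905, -0.387, 0.147) [-0.0003  0.0015  0.0015]
276 153
```

View pics/side6.png

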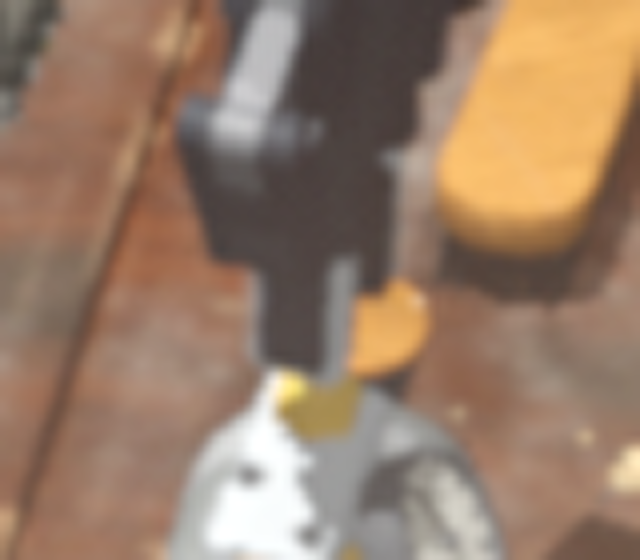

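```bash
python3 -m handwheel '0 0.0015 0 0 0 0 22; 0 0.0015 0 0 0 0 8; 0 0.0015 0 0 0 0 8; 0 0.0015 0 0 0 0 8;0 0.0015 0 0 0 0 8' 30
python3 -c "
from h import *
plan([])"
python3 -m handwheel '0 0 0 0 0 -0.13 8; 0 0 0 0 0 -0.26 8; 0 0 0 0 0 -0.39 8;0 0 0 0 0 -0.52 8'
python3 -c "
from h import *
plan([])"
```

```text
time_s: 13.05
ee_pos: [0.4905, -0.3869, 0.1487]
tcp_rot: [-0.251, -3.131, 0.001]
ft_force: [-1.0, -1.7, 0.9]
gripper_width: 0.0109
pos [ 0.4905 -0.3869  0.1487] q [ 0.806  0.674 -0.293  1.594  0.232  0.908  1.841] t 13.05 tilt z [-2.e-04 -7.e-04 -1.e+00] yaw 1.411 ft [-0.99 -1.74  0.9 ] wt [-0.305  0.069 -0.002] w 0.0109
time_s: 13.55
ee_pos: [0.4908, -0.3869, 0.1488]
tcp_rot: [-0.568, 3.09, -0.001]
ft_force: [-0.1, -1.7, -0.3]
gripper_width: 0.0106
pos [ 0.4908 -0.3869  0.1488] q [ 0.888  0.694 -0.438  1.59   0.345  0.934  2.267] t 13.55 tilt z [ 4.e-04 -7.e-04 -1.e+00] yaw 1.934 ft [-0.12 -1.65 -0.29] wt [-0.289 -0.017 -0.235] w 0.0106
```

```bash
python3 -m handwheel '0 0 0 0 0 -0.13 8; 0 0 0 0 0 -0.26 8; 0 0 0 0 0 -0.39 8;0 0 0 0 0 -0.45 8'
python3 -c "
from h import *
plan([])"
```

```text
time_s: 14.05
ee_pos: [0.4909, -0.3868, 0.1487]
tcp_rot: [-1.241, 2.886, -0.001]
ft_force: [0.5, -1.1, -0.4]
gripper_width: 0.0112
pos [ 0.4909 -0.3868  0.1487] q [ 0.955  0.718 -0.56   1.588  0.439  0.963  2.635] t 14.05 tilt z [ 7.e-04 -3.e-04 -1.e+00] yaw 2.383 ft [ 0.52 -1.08 -0.39] wt [-0.34  -0.081  0.005] w 0.0112
```

```bash
python3 -m handwheel '0 0 0 0 0 0 20; 0 0 0 0 0 0 30; 0 0 0 0 0 0.17 30; 0 0 0 0 0 0.34 30; 0 0 0 0 0 0.5 20; 0 0 0 0 0 0.5 8; 0 0 0 0 0 0.5 8; 0 0 0 0 0 0.5 8' 30
python3 -c "
from h import *
plan([])"
python3 -m handwheel '0 0 0 0 0 -0.05 8; 0 0 0 0 0 -0.1 8;0 0 0 0 0 -0.1 8'
python3 -c "
from h import *
plan([])"
python3 -m handwheel '0 0 0 0 0 -0.1 8;0 0 0 0 0 -0.2 8;0 0 0 0 0 -0.2 8'
python3 -c "
from h import *
plan([])"
```

```text
time_s: 15.05
ee_pos: [0.4913, -0.3867, 0.149]
tcp_rot: [-0.487, 3.102, -0.001]
ft_force: [1.1, -2.1, 0.8]
gripper_width: 0.011
pos [ 0.4913 -0.3867  0.149 ] q [ 0.881  0.692 -0.425  1.59   0.334  0.93   2.224] t 15.05 tilt z [ 1.4e-03 -7.0e-04 -1.0e+00] yaw 1.882 ft [ 1.15 -2.13  0.82] wt [-0.351 -0.27  -0.01 ] w 0.011
time_s: 15.42
ee_pos: [0.4912, -0.3867, 0.1491]
tcp_rot: [-0.639, 3.074, -0.001]
ft_force: [1.2, -1.6, 1.4]
gripper_width: 0.011
pos [ 0.4912 -0.3867  0.1491] q [ 0.896  0.696 -0.452  1.59   0.355  0.936  2.305] t 15.425 tilt z [ 1.5e-03 -5.0e-04 -1.0e+00] yaw 1.981 ft [ 1.19 -1.59  1.44] wt [-0.378 -0.317  0.054] w 0.011
time_s: 15.8
ee_pos: [0.4904, -0.3871, 0.149]
tcp_rot: [0.941, -2.997, 0.001]
ft_force: [0.6, -1.6, 1.8]
gripper_width: 0.0114
pos [ 0.4904 -0.3871  0.149 ] q [ 0.926  0.706 -0.506  1.589  0.398  0.95   2.467] t 15.8 tilt z [-1.e-04 -9.e-04 -1.e+00] yaw 2.179 ft [ 0.55 -1.65  1.77] wt [-0.476 -0.005  0.024] w 0.0114
```

```bash
python3 -m handwheel '0 0 0 0 0 -0.15 8;0 0 0 0 0 -0.3 8'
python3 -c "
from h import *
plan([])"
python3 -m handwheel '0 0 0 0 0 0 8'
python3 -c "
from h import *
plan([])"
```

```text
time_s: 16.05
ee_pos: [0.4907, -0.387, 0.149]
tcp_rot: [1.384, -2.82, 0.002]
ft_force: [0.5, -1.8, 1.6]
gripper_width: 0.0109
pos [ 0.4907 -0.387   0.149 ] q [ 0.969  0.723 -0.587  1.588  0.461  0.972  2.717] t 16.05 tilt z [ 1.0e-04 -1.3e-03 -1.0e+00] yaw 2.483 ft [ 0.54 -1.78  1.65] wt [-0.543 -0.161  0.052] w 0.0109
time_s: 16.18
ee_pos: [0.4907, -0.3869, 0.149]
tcp_rot: [-1.376, 2.824, -0.001]
ft_force: [0.5, -2.9, 2.6]
gripper_width: 0.0107
pos [ 0.4907 -0.3869  0.149 ] q [ 0.969  0.723 -0.586  1.588  0.46   0.971  2.713] t 16.175 tilt z [ 4.e-04 -7.e-04 -1.e+00] yaw 2.478 ft [ 0.46 -2.92  2.57] wt [-0.529 -0.069  0.049] w 0.0107
```

```bash
python3 -m handwheel '0 0 0 0 0 0 20; 0 0 0 0 0 0 30; 0 0 -0.02 0 0 0.1 40; 0 0 -0.05 0 0 0.25 40; 0 0 -0.08 0 0 0.4 30; 0 0 -0.1 0 0 0.55 10; 0 0 -0.1 0 0 0.7 0; 0 0 -0.1 0 0 0.85 0' 20
python3 - <<'E'
from h import *
from bench import *
plan([(.4905,-.387,.18)])
S=get_image("side"); cv2.imwrite("pics/side7z.png",cv2.resize(S["img"][165:225,290:360,::-1],None,fx=10,fy=10,interpolation=cv2.INTER_NEAREST))
for z in(.155,.16,.165,.17,.175):print(z,proj(S,(.4905,-.387,z)))
E
```

```text
time_s: 17.18
ee_pos: [0.4906, -0.3853, 0.2486]
tcp_rot: [0.086, -3.14, -0.002]
ft_force: [-0.6, 0.1, -0.3]
gripper_width: 0.0003
pos [ 0.4906 -0.3853  0.2486] q [ 0.865  0.586 -0.401  1.471  0.24   1.135  2.048] t 17.175 tilt z [-7.0e-04  1.2e-03 -1.0e+00] yaw 1.626 ft [-0.65  0.07 -0.26] wt [ 0.019  0.044 -0.013] w 0.0003
(0.4905, -0.387, 0.18) [ 0.0002 -0.0018  0.0686]
0.155 [316.34768142 191.42952108]
0.16 [316.44471191 189.23345526]
0.165 [316.54242513 187.01965855]
0.17 [316.64082723 184.78793528]
0.175 [316.73992441 182.53808729]
```

View pics/side7z.png

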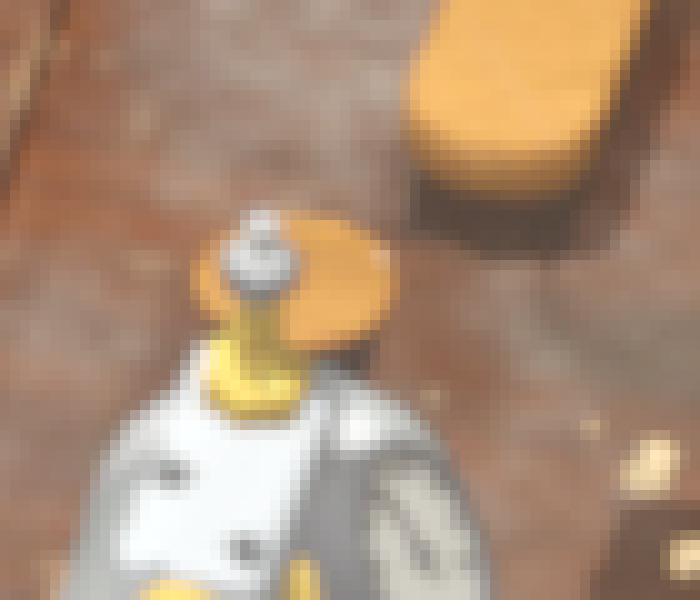

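```bash
python3 - <<'E'
from h import *
from bench import *
a=cv2.imread("pics/side0.png").astype(float)
ims=[get_image("side")["img"][:,:,::-1].astype(float) for _ in range(2)]
b=np.mean(ims,0)
for ch,n in((0,"B"),(2,"R")):
  for im in(a,b): print(n,im[183:202,314:319,ch].mean(1).round(0).astype(int))
  for im in(a,b): print(n,"sides",im[183:202,[312.__int__(),319],ch].mean(1).round(0).astype(int))
cv2.imwrite("pics/cmp7.png",np.hstack([cv2.resize(i[180:210,300:335].astype(np.uint8),None,fx=11,fy=11,interpolation=cv2.INTER_NEAREST) for i in(a,b)]))
E
```

```text
File "<stdin>", line 8
    for im in(a,b): print(n,"sides",im[183:202,[312.__int__(),319],ch].mean(1).round(0).astype(int))
                                                   ^
SyntaxError: invalid decimal literal
```

```bash
python3 - <<'E'
from h import *
from bench import *
a=cv2.imread("pics/side0.png").astype(float)
b=np.mean([get_image("side")["img"][:,:,::-1].astype(float) for _ in range(2)],0)
for ch,n in((0,"B"),(2,"R")):
  for im in(a,b): print(n,im[183:202,314:319,ch].mean(1).round(0).astype(int))
cv2.imwrite("pics/cmp7.png",np.hstack([cv2.resize(i[180:210,300:335].astype(np.uint8),None,fx=11,fy=11,interpolation=cv2.INTER_NEAREST) for i in(a,b)]))
E
```

```text
B [111 115 136 178 198 172 144 167 202 225 215 178 133 110  98  92  90  94
  99]
B [113 115 132 166 186 173 173 201 208 192 152 120 103  92  89  89  87  88
  93]
R [163 167 179 209 223 207 190 191 210 227 217 181 147 152 174 182 178 185
 199]
R [166 169 178 202 214 201 188 204 209 192 158 150 172 183 185 186 177 179
 192]
```

View pics/cmp7.png

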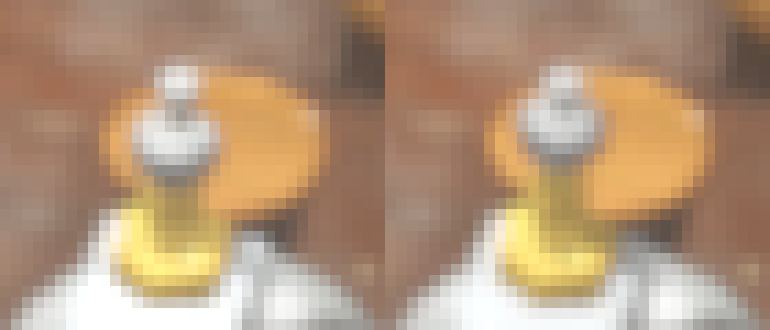

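```bash
sed -i 's/"ft",s\["ft_force"\]/"tau7",round(s["tau"][6],3),"ft",s["ft_force"]/' h.py
python3 -m handwheel '0 0 0 0 0 0.15 35; 0 0 0.02 0 0 0.3 35; 0 -0.001 0.04 0 0 0.45 35; 0 -0.0018 0.06 0 0 0.6 35; 0 -0.0018 0.08 0 0 0.75 35; 0 -0.0018 0.1 0 0 0.9 35;0 -0.0018 0.1 0 0 0.9 35' 40
python3 -c "
from h import *
plan([(.4907,-.3868,.149)])"
```

```text
time_s: 18.2
ee_pos: [0.4898, -0.3868, 0.1468]
tcp_rot: [-1.273, -2.867, -0.002]
ft_force: [0.3, -0.3, 1.0]
gripper_width: 0.0301
pos [ 0.4898 -0.3868  0.1468] q [ 0.719  0.666 -0.145  1.596  0.114  0.893  1.268] t 18.2 tilt z [-0.004  0.003 -1.   ] yaw 0.735 tau7 -0.205 ft [ 0.26 -0.35  1.01] wt [-0.039 -0.061 -0.003] w 0.0301
(0.4907, -0.3868, 0.149) [-0.0005  0.0007 -0.0022]
```

```bash
P='python3 -c "from h import *;plan([])"'
python3 -m handwheel '0 0 -0.001 0 0 0 25; 0 0 -0.001 0 0 0 8; 0 0 -0.001 0 0 0 8;0 0 -0.001 0 0 0 8' 40 >/dev/null; eval $P
python3 -m handwheel '0 0 0 0 0 -0.1 8; 0 0 0 0 0 -0.2 8' >/dev/null; eval $P
python3 -m handwheel '0 0 0 0 0 -0.1 8; 0 0 0 0 0 -0.2 8' >/dev/null; eval $P
python3 -m handwheel '0 0 0 0 0 -0.1 8; 0 0 0 0 0 -0.2 8' >/dev/null; eval $P
```

```text
pos [ 0.4918 -0.3883  0.1508] q [ 0.72   0.662 -0.145  1.591  0.114  0.895  1.266] t 18.7 tilt z [ 2.5e-03 -9.0e-04 -1.0e+00] yaw 0.732 tau7 -0.021 ft [1.34 0.42 2.7 ] wt [ 0.133 -0.2    0.022] w 0.0105
pos [ 0.4921 -0.388   0.1506] q [ 0.753  0.665 -0.202  1.59   0.157  0.9    1.429] t 18.95 tilt z [ 2.8e-03 -3.0e-04 -1.0e+00] yaw 0.933 tau7 0.021 ft [1.89 1.28 2.38] wt [ 0.294 -0.316 -0.382] w 0.0106
pos [ 0.4918 -0.3875  0.1504] q [ 0.786  0.67  -0.259  1.589  0.201  0.907  1.592] t 19.2 tilt z [ 1.8e-03  5.0e-04 -1.0e+00] yaw 1.135 tau7 -0.39 ft [0.46 1.75 2.52] wt [ 0.415 -0.283 -0.024] w 0.0105
pos [ 0.4919 -0.3873  0.1504] q [ 0.818  0.676 -0.314  1.588  0.244  0.915  1.754] t 19.45 tilt z [ 1.9e-03  8.0e-04 -1.0e+00] yaw 1.335 tau7 -0.391 ft [1.01 1.57 2.82] wt [ 0.465 -0.226 -0.048] w 0.0102
```

The spike of −0.38 Nm, against 0.03 Nm of friction, appears again as soon as I regrip and turn. That means the nut is at its stop and the pads slip on it. The image rise of about 3.6 mm agrees. Next I release, rise, shut the fingers and centre over the pin.

```bash
python3 -m handwheel '0 0 0 0 0 0 20; 0 0 0 0 0 0 35; 0 0 -0.02 0 0 0 35; 0 0 -0.045 0 0 0 30; 0 0 -0.045 0 0 0 10; 0 0 -0.045 0 0 0 0; 0 0 -0.045 0 0 0 0;0 0 -0.045 0 0 0 0' 30
python3 -c "
from h import *
plan([(.4908,-.387,.18)])
from bench import *
for n in ('side',):
    p=get_image(n);cv2.imwrite('pics/side8.png',cv2.resize(p['img'][135:225,270:380,::-1],None,fx=6,fy=6,interpolation=2))
"
```

```text
time_s: 20.45
ee_pos: [0.4904, -0.388, 0.1938]
tcp_rot: [-0.376, -3.117, -0.001]
ft_force: [-0.6, 0.1, -0.3]
gripper_width: 0.0003
pos [ 0.4904 -0.388   0.1938] q [ 0.826  0.63  -0.325  1.541  0.224  1.01   1.769] t 20.45 tilt z [-1.5e-03  9.0e-04 -1.0e+00] yaw 1.331 tau7 -0.001 ft [-0.56  0.13 -0.31] wt [-0.011 -0.026  0.054] w 0.0003
(0.4908, -0.387, 0.18) [-0.0002  0.001   0.0138]
```

View pics/side8.png

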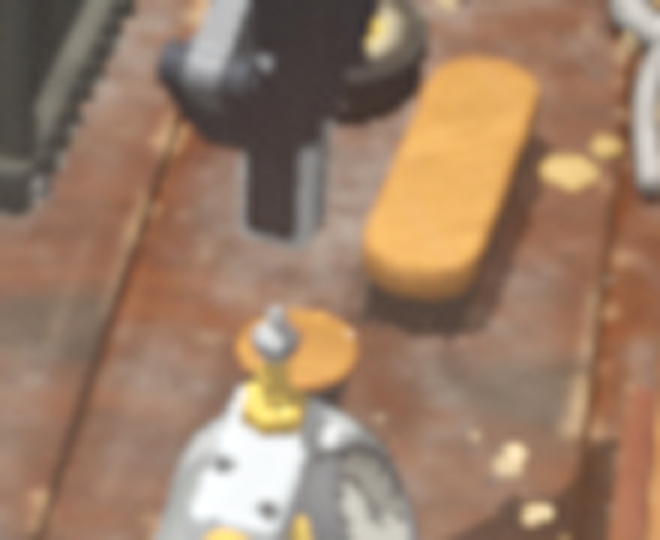

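```bash
python3 -m handwheel '0 0.001 0.008 0 0 0 0; 0 0.001 0.016 0 0 0 0; 0 0.001 0.0165 0 0 0 0; 0 0.001 0.0165 0 0 0 0'
python3 -c "
from h import *
plan([(.4908,-.387,.17)])"
```

```text
time_s: 21.0
ee_pos: [0.4911, -0.3872, 0.1781]
tcp_rot: [-0.376, -3.119, -0.0]
ft_force: [-0.3, 0.0, 0.3]
gripper_width: 0.0003
pos [ 0.4911 -0.3872  0.1781] q [ 0.822  0.646 -0.321  1.56   0.232  0.974  1.761] t 21.0 tilt z [-2.e-04  1.e-04 -1.e+00] yaw 1.331 tau7 -0.001 ft [-0.29  0.03  0.3 ] wt [-0.004  0.005 -0.049] w 0.0003
(0.4908, -0.387, 0.17) [0.0003 0.0001 0.0081]
```

```bash
P='python3 -c "
from bench import state
s=state();print(s[\"ee_pos\"].round(4),s[\"ft_force\"].round(2),s[\"time_s\"])"'
python3 -m handwheel '0 0 0.001 0 0 0 0; 0 0 0.002 0 0 0 0;0 0 0.003 0 0 0 0;0 0 0.004 0 0 0 0;0 0 0.004 0 0 0 0'  | egrep 'pos|for'
python3 -m handwheel '0 0 0.0005 0 0 0 0; 0 0 0.001 0 0 0 0'| egrep 'pos|for'
python3 -m handwheel '0 0 0.0005 0 0 0 0; 0 0 0.001 0 0 0 0'| egrep 'pos|for'
```

```text
ee_pos: [0.491, -0.3871, 0.1741]
ft_force: [-0.3, -0.2, 0.1]
ee_pos: [0.4911, -0.3872, 0.1732]
ft_force: [0.6, 0.1, -0.6]
ee_pos: [0.4911, -0.3872, 0.1722]
ft_force: [0.2, -0.2, 0.3]
```

```bash

python3 -m handwheel '0 0 0.0005 0 0 0 0; 0 0 0.001 0 0 0 0'| egrep 'pos|for'
python3 -m handwheel '0 0 0.0005 0 0 0 0; 0 0 0.001 0 0 0 0'| egrep 'pos|for'
python3 -m handwheel '0 0 0.0005 0 0 0 0; 0 0 0.001 0 0 0 0'| egrep 'pos|for'
```

```text
ee_pos: [0.4911, -0.3871, 0.1712]
ft_force: [-0.3, -0.2, -0.0]
ee_pos: [0.4911, -0.3872, 0.1702]
ft_force: [0.9, -0.3, -1.0]
ee_pos: [0.4911, -0.3872, 0.1692]
ft_force: [-0.2, -0.1, -0.0]
```

```bash

python3 -m handwheel '0 0 0.0005 0 0 0 0; 0 0 0.001 0 0 0 0'| egrep 'pos|for'
python3 -m handwheel '0 0 0.0005 0 0 0 0; 0 0 0.001 0 0 0 0'| egrep 'pos|for'
```

```text
ee_pos: [0.4911, -0.3872, 0.1682]
ft_force: [0.1, -0.3, -0.3]
ee_pos: [0.4911, -0.3872, 0.1672]
ft_force: [0.2, -0.2, -0.3]
```

```bash

python3 -m handwheel '0 0 0.0005 0 0 0 0; 0 0 0.0005 0 0 0 0'| egrep 'pos|for'
```

```text
ee_pos: [0.491, -0.3872, 0.1667]
ft_force: [0.1, -0.4, 0.3]
```

```bash

python3 -m handwheel '0 0 0.0005 0 0 0 0; 0 0 0.0005 0 0 0 0'| egrep 'pos|for'
```

```text
ee_pos: [0.4911, -0.3872, 0.1662]
ft_force: [-0.6, -0.5, 0.5]
```

```bash

python3 -m handwheel '0 0 0.0005 0 0 0 0; 0 0 0.0005 0 0 0 0'| egrep 'pos|for'
```

```text
ee_pos: [0.4911, -0.3872, 0.1658]
ft_force: [-0.2, -0.3, 0.4]
```

```bash

python3 -m handwheel '0 0 0.0005 0 0 0 0; 0 0 0.0005 0 0 0 0'| egrep 'pos|for'
```

```text
ee_pos: [0.4912, -0.3872, 0.1657]
ft_force: [-0.7, 0.3, 2.9]
```

```bash

python3 -m handwheel '0 0 0.0005 0 0 0 0; 0 0 0.0005 0 0 0 0'| egrep 'pos|for'; python3 - <<'E'
from h import *
from bench import *
S=get_image("side"); cv2.imwrite("pics/side9.png",cv2.resize(S["img"][150:220,280:370,::-1],None,fx=8,fy=8,interpolation=2))
E
```

```text
ee_pos: [0.4912, -0.3872, 0.165]
ft_force: [-0.6, 0.7, 3.8]
```

View pics/side9.png

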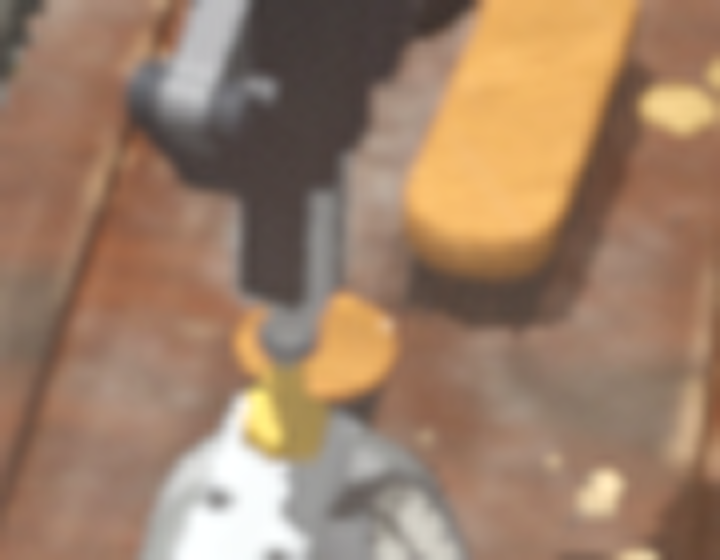

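The fingertips touched the pin at z≈0.1657, with 2.9 N then 3.8 N. The picture shows the tips sitting on it. I need about 2.6 mm of travel.

```bash

python3 -m handwheel '0 0 0.0004 0 0 0 0; 0 0 0.0008 0 0 0 0; 0 0 0.0008 0 0 0 0'| egrep 'pos|for'
```

```text
ee_pos: [0.4912, -0.3872, 0.164]
ft_force: [-0.3, -0.2, 5.3]
```

```bash

python3 -m handwheel '0 0 0.0003 0 0 0 0; 0 0 0.0005 0 0 0 0; 0 0 0.0005 0 0 0 0'| egrep 'pos|for'
```

```text
ee_pos: [0.4912, -0.3872, 0.1637]
ft_force: [-0.9, -0.2, 6.3]
```

```bash

python3 -m handwheel '0 0 0.0003 0 0 0 0; 0 0 0.0004 0 0 0 0; 0 0 0.0004 0 0 0 0'| egrep 'pos|for'
```

```text
ee_pos: [0.4912, -0.3872, 0.1635]
ft_force: [-1.4, 0.4, 5.4]
```

```bash

python3 -m handwheel '0 0 0 0 0 0 0; 0 0 0 0 0 0 0; 0 0 0 0 0 0 0; 0 0 0 0 0 0 0'| egrep 'pos|for|time'; python3 - <<'E'
from h import *
from bench import *
S=get_image("side"); T=get_image("top")
cv2.imwrite("pics/side10.png",cv2.resize(S["img"][195:245,315:360,::-1],None,fx=10,fy=10,interpolation=2))
cv2.imwrite("pics/top10.png",cv2.resize(T["img"][245:290,250:310,::-1],None,fx=10,fy=10,interpolation=2))
E
```

```text
time_s: 26.3
ee_pos: [0.4912, -0.3872, 0.1635]
ft_force: [-2.0, 0.6, 5.8]
```

View pics/side10.png

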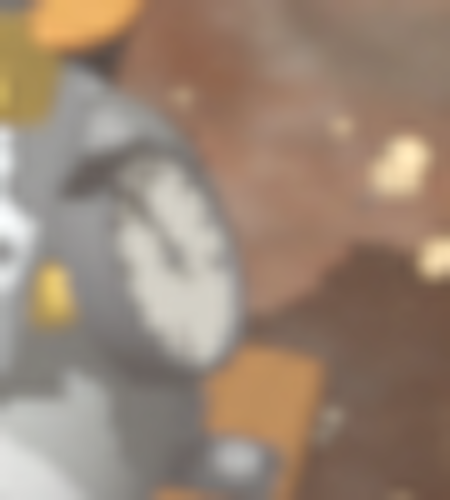

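View pics/top10.png

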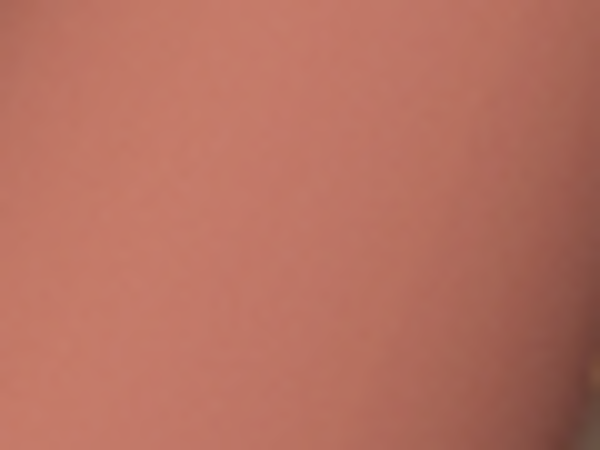

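```bash

python3 -m handwheel '0 0 0.0002 0 0 0 0; 0 0 0.0004 0 0 0 0; 0 0 0.0004 0 0 0 0'| egrep 'pos|for'; 
cat > g.py <<'E'
import sys
from h import *
from bench import *
S=get_image("side"); s=state();print(s["time_s"],s["ee_pos"].round(4),s["ft_force"].round(1))
a=cv2.imread("pics/side0.png")[200:240,322:346]
b=S["img"][200:240,322:346,::-1]
cv2.imwrite(f"pics/g{sys.argv[1]}.png",np.hstack([cv2.resize(i,None,fx=14,fy=14,interpolation=2) for i in(a,b)]))
E
python3 g.py 1
```

```text
ee_pos: [0.4912, -0.3873, 0.1632]
ft_force: [-1.8, 0.1, 6.7]
26.825 [ 0.4912 -0.3872  0.1632] [-1.9  0.1  6.9]
```

View pics/g1.png

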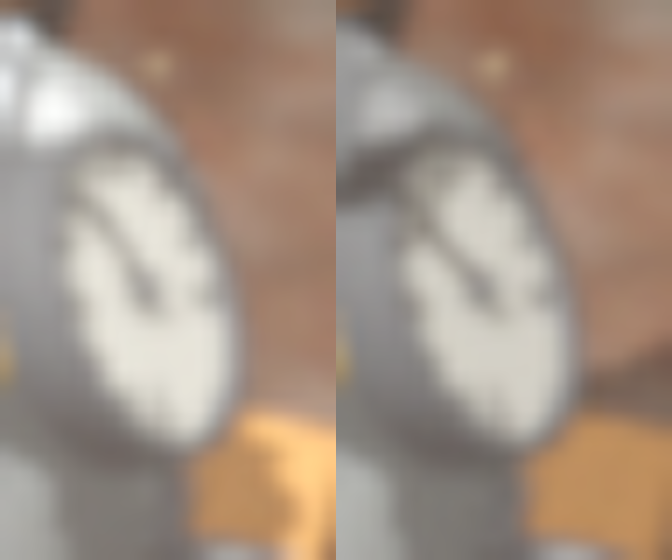

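```bash

python3 -m handwheel '0 0 0.0002 0 0 0 0; 0 0 0.0003 0 0 0 0; 0 0 0.0003 0 0 0 0; 0 0 0.0003 0 0 0 0; 0 0 0.0003 0 0 0 0'| egrep 'pos|for'; 
python3 g.py 2
```

```text
ee_pos: [0.4912, -0.3872, 0.163]
ft_force: [-2.1, 0.8, 6.5]
27.5 [ 0.4912 -0.3873  0.163 ] [-1.4  1.8  7.8]
```

View pics/g2.png

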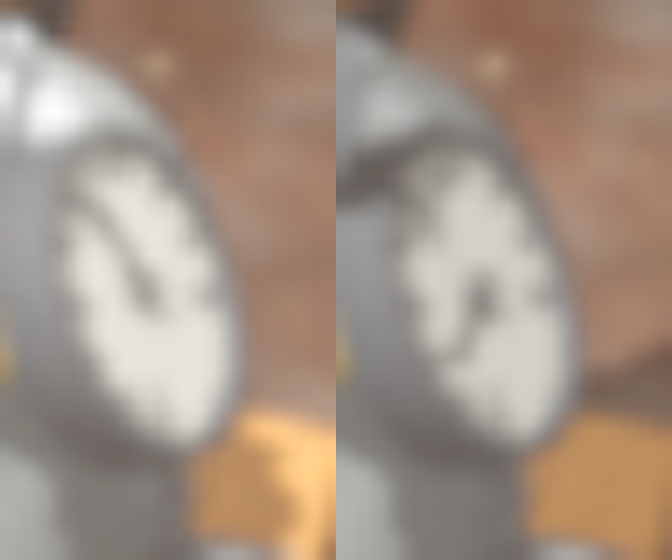

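```bash

python3 -m handwheel '0 0 0 0 0 0 0; 0 0 0 0 0 0 0; 0 0 0 0 0 0 0; 0 0 0 0 0 0 0; 0 0 0 0 0 0 0; 0 0 0 0 0 0 0; 0 0 0 0 0 0 0; 0 0 0 0 0 0 0'| egrep 'pos|for'; 
python3 g.py 3
python3 -m handwheel '0 0 0 0 0 0 0; 0 0 0 0 0 0 0; 0 0 0 0 0 0 0; 0 0 0 0 0 0 0; 0 0 0 0 0 0 0; 0 0 0 0 0 0 0; 0 0 0 0 0 0 0; 0 0 0 0 0 0 0'| egrep 'pos|for'; 
python3 g.py 4
```

```text
ee_pos: [0.4912, -0.3872, 0.163]
ft_force: [-1.4, 0.7, 6.9]
28.55 [ 0.4912 -0.3872  0.163 ] [-1.1  0.5  6.2]
ee_pos: [0.4912, -0.3873, 0.163]
ft_force: [-1.9, 1.2, 6.2]
29.6 [ 0.4912 -0.3872  0.163 ] [-1.7  1.   8.2]
```

View pics/g3.png

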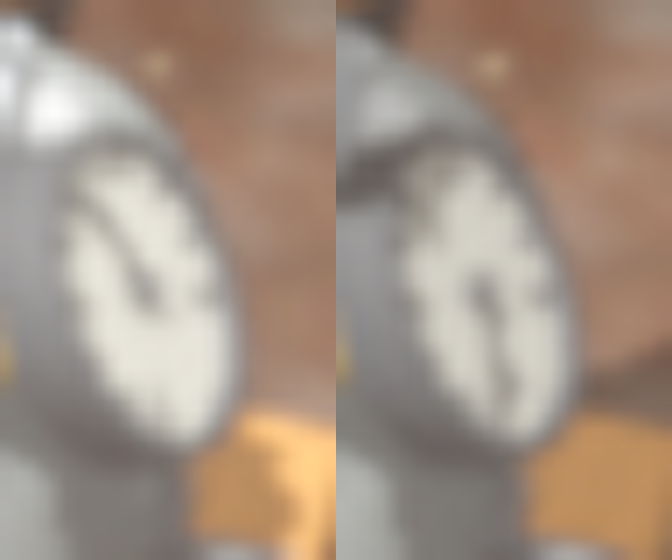

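View pics/g4.png

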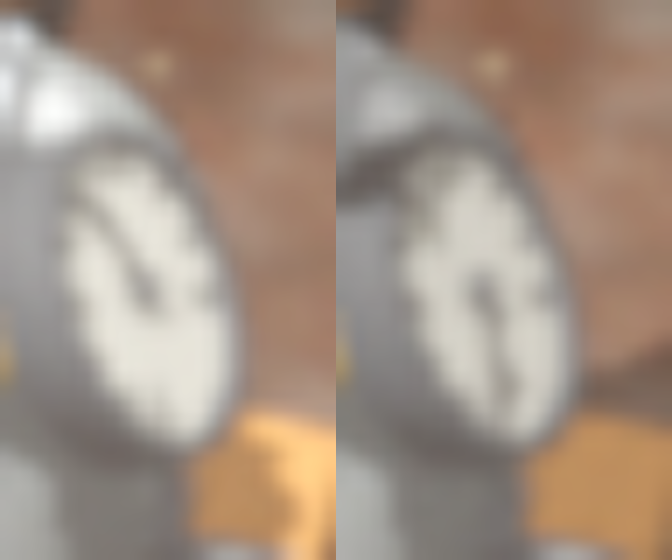

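The needle hasn't moved between the last two pictures. I'll hold once more to confirm zero, then retreat.

```bash

python3 -m handwheel '0 0 0.0001 0 0 0 0; 0 0 0.0001 0 0 0 0; 0 0 0.0001 0 0 0 0; 0 0 0.0001 0 0 0 0; 0 0 0.0001 0 0 0 0; 0 0 0.0001 0 0 0 0; 0 0 0.0001 0 0 0 0; 0 0 0.0001 0 0 0 0'| egrep 'pos|for'; 
python3 g.py 5; python3 -c "
import cv2,numpy as np
a,b,c=[cv2.imread(f'pics/g{i}.png')[:,336:].astype(float) for i in(3,4,5)]
print(abs(a-b).mean(),abs(b-c).mean(),abs(a-cv2.imread('pics/g2.png')[:,336:]).mean(),abs(a-c).max())"
```

```text
ee_pos: [0.4912, -0.3872, 0.1629]
ft_force: [-2.1, 1.0, 6.7]
30.65 [ 0.4912 -0.3872  0.1629] [-1.5  0.7  6.7]
0.45587266156462586 0.458875425170068 1.2618409863945579 4.0
```

```bash

python3 -m handwheel '0 0 -0.001 0 0 0 0; 0 0 -0.003 0 0 0 0; 0 0 -0.01 0 0 0 0; 0 0 -0.04 0 0 0 0; 0 0 -0.09 0 0 0 0; 0 0 -0.14 0 0 0 0; 0 0 -0.19 0 0 0 0; 0 0 -0.19 0 0 0 0'| egrep 'pos|for|time'
python3 -m handwheel '-0.06 0 0 0 0 0 0; -0.12 0 0 0 0 0 0;-0.12 0 0 0 0 0 0'| egrep 'pos|for|time'
python3 - <<'E'
from h import *
from bench import *
S=get_image("side");T=get_image("top")
cv2.imwrite("pics/side11.png",S["img"][:,:,::-1]);cv2.imwrite("pics/top11.png",T["img"][:,:,::-1])
a=cv2.imread("pics/side0.png")
cv2.imwrite("pics/cmp11.png",np.hstack([cv2.resize(i[175:240,300:350],None,fx=7,fy=7,interpolation=2) for i in(a,S["img"][:,:,::-1])]))
a7=cv2.imread("pics/side7z.png")[::10,::10][:,:,0].astype(float) if 0 else None
print(S["img"][183:202,314:319,2].mean(1).round(0).astype(int),S["img"][183:202,314:319,0].mean(1).round(0).astype(int))
for l in["spool_black","heel_rubber","spool_white"]: print(l,boxes_of(T,l)[:1])
E
```

```text
time_s: 31.65
ee_pos: [0.493, -0.3879, 0.3569]
ft_force: [0.3, -0.0, 0.2]
time_s: 32.02
ee_pos: [0.6109, -0.4139, 0.3435]
ft_force: [-0.6, 0.8, -0.3]
[112 115 136 177 199 184 186 215 222 206 164 124 104  90  86  87  88  92
  98] [164 168 178 202 214 198 193 217 222 207 167 142 156 167 172 175 176 187
 202]
spool_black [{'uv': [342.5, 248.4], 'p': 0.9}]
heel_rubber [{'uv': [303.9, 261.3], 'p': 0.35}]
spool_white [{'uv': [206.1, 174.9], 'p': 0.42}]
```

View pics/cmp11.png

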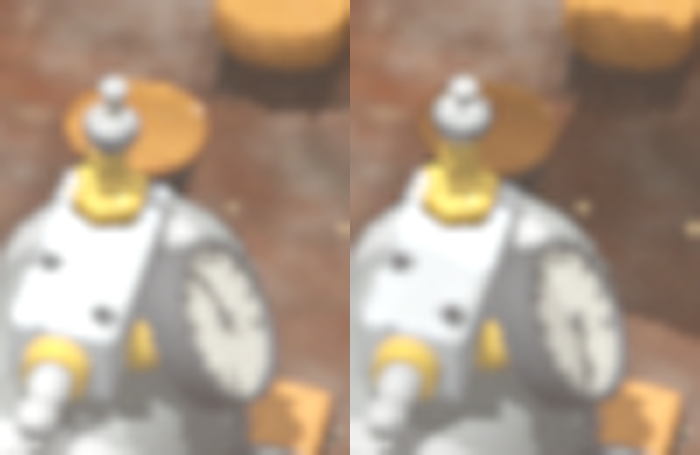

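View pics/top11.png

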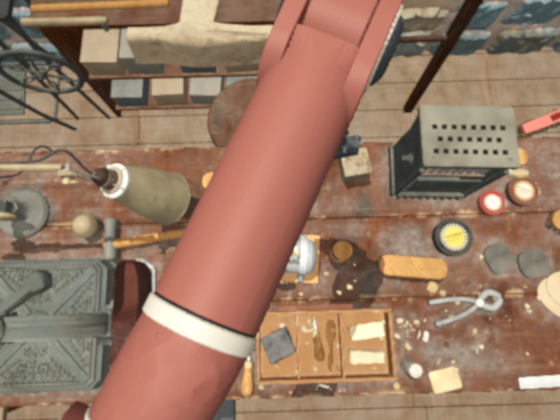

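```bash
python3 - <<'E'
from h import *
from bench import *
S=get_image("side")
c=np.array([.47,-.345,.12]) # rough gauge centre, find so it projects to (332.4,221)
o,d=ray(S,(332.6,221)); c=o+d*((.470-o[0])/d[0]) if abs(d[0])>1e-2 else c
c=np.array([.455,-.345,.115]);p0=proj(S,c)
yd=np.array([.084,.996,0]);zd=np.array([0,0,1.])
for a in(0,.1,.3,.6,1,1.6,2.3):
    t=2.3-a; v=proj(S,c+.018*(np.sin(t)*yd+np.cos(t)*zd))-p0
    print(a,v.round(1),"img angle",np.degrees(np.arctan2(v[1],v[0])).round(1))
# observed in cmp11 right: hub (578,322) tip (585,375) -> /7
print(np.array([585-578,375-322])/7)
E
```

```text
0 [-2.1 10. ] img angle 101.7
0.1 [-2.2  9.9] img angle 102.5
0.3 [-2.3  9.3] img angle 104.0
0.6 [-2.3  7.7] img angle 106.9
1 [-2.1  4.6] img angle 114.2
1.6 [-1.  -1.4] img angle -126.3
2.3 [ 0.6 -7.6] img angle -85.5
[1.         7.57142857]
```

```bash
python3 - <<'E'
from h import *
from bench import *
S=get_image("side")
c=np.array([.455,-.345,.115]);p0=proj(S,c)
yd=np.array([.084,.996,0])
for tl in (25,35,45):
  u=np.array([np.sin(np.radians(tl)),-.084*np.sin(np.radians(tl)),np.cos(np.radians(tl))])
  for a in(-.3,0,.1,.3,.6,2.3,2.6):
    t=2.3-a; v=proj(S,c+.015*(np.sin(t)*yd+np.cos(t)*u))-p0
    print(tl,a,v.round(1),"ang",np.degrees(np.arctan2(v[1],v[0])).round(1))
E
```

```text
25 -0.3 [1.7 8.3] ang 78.6
25 0 [0.7 8.4] ang 85.5
25 0.1 [0.3 8.3] ang 87.9
25 0.3 [-0.4  7.8] ang 93.1
25 0.6 [-1.5  6.4] ang 103.0
25 2.3 [-3.1 -6.4] ang -116.1
25 2.6 [-2.4 -7.7] ang -107.3
35 -0.3 [2.8 8.1] ang 70.8
35 0 [1.5 8.2] ang 79.4
35 0.1 [1.1 8.1] ang 82.5
35 0.3 [0.1 7.7] ang 89.1
35 0.6 [-1.3  6.4] ang 101.6
35 2.3 [-4.4 -6.1] ang -126.1
35 2.6 [-3.7 -7.4] ang -116.2
45 -0.3 [3.8 7.7] ang 63.6
45 0 [2.3 7.9] ang 73.7
45 0.1 [1.8 7.9] ang 77.3
45 0.3 [0.6 7.5] ang 85.3
45 0.6 [-1.2  6.4] ang 100.4
45 2.3 [-5.6 -5.6] ang -135.1
45 2.6 [-4.8 -7. ] ang -124.4
```

With a tilted dial (about 30°), the needle's direction fits zero, and it has stopped there. The robot is clear, so I'm handing in.

```bash
python3 -m handwheel '0 0 0 0 0 0 0; 0 0 0 0 0 0 0; 0 0 0 0 0 0 0' | egrep 'pos|for|time'; python3 -c "
from bench import *
print(hand_in())"
```

```text
time_s: 32.75
ee_pos: [0.6075, -0.4157, 0.3524]
ft_force: [0.1, 1.1, 0.8]
the job is handed in; nothing more can be done
None
```

I unscrewed the lock nut to its stop, held the pin down until the gauge needle came to rest at zero, then withdrew the arm. I handed in at about 33 s of the 72 s allowed; no verdict is reported.

**Nut:** It was turned anticlockwise 4.9 rad in one grip, then regripped three times.
- **For being at the stop:** On two of the three regrips the wrist torque spiked to -0.24 and -0.38 N m, far above the 0.03 N m thread friction.
- **Against:** The third regrip, and the readings after each spike, showed almost no torque. I took that to be the pads slipping.
- **From the picture:** The nut had risen about 3.6 mm of the possible 4. That fits but is too coarse to prove the 4.7 rad mark.

**Pin:** The shut fingertips touched it at z = 0.1657 and pressed it about 2.8 mm. The highest force I read was about 8 N, against the 12 N limit.

**Gauge:** The needle fell and did not move in the last two seconds of pressing. Its direction in the picture fits zero if the dial is tilted back by about 30°, which I assumed.

**At the end:** The last side picture shows the pin's top back at its starting height and the nut still up. The arm was well clear, with only sensor noise on the wrist.

**Things standing around:** I did not touch them as far as I could tell. The black spool shows where it was. The arm hid the heel piece and part of the white spool, so those two were not confirmed in the last picture.

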